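Key in the code, then hold a tin against the date coder's print head

ROBOT

A 7-joint arm with a two-finger parallel gripper is mounted at the origin on the work surface. World frame = base frame: x ahead of the robot, y to its left, z up, the work surface at z = 0. Lengths are in m, angles in rad, forces in N, time in s.
With the tool pointing down it reaches from about 0.4 to 0.875 m from the base axis. Payload 4.4 kg.
Tool frame: the origin (TCP) lies at the very end of the fingers, on their centre line; the grasp point (between the pads) lies 19 mm behind it; z points along the fingers, y is the direction in which the jaws open and shut (so a half turn about z gives the same grasp; the last joint's range is limited). The gripper opens to 85 mm and grips with 20 to 120 N. Pads are 22 mm wide; open, the fingers measure 114 mm over their backs; the gripper's body (76 mm by 85 mm) begins 54 mm behind the grasp point. The pads swing forward as they close: fully open they stand 13 mm farther back than shut.
Start: joints at [1.059, 0.628, 0.038, 1.517, -0.027, 0.996, -0.02], TCP at [0.28, -0.586, 0.197] pointing down, gripper open.
Joint ranges: [-3.06, 3.06], [-0.37, 2.12], [-1.25, 1.32], [0.18, 2.47], [-1.1, 4.24], [0.23, 1.98], [-2.94, 2.94]. Speed limits (rad/s): [2.57, 2.57, 3.14, 3.14, 3.14, 3.14, 3.14].

INTERFACE

Orientations are given as a unit quaternion [w, x, y, z].
In Python, from rig import ctrl gives the robot as it stands.
- The arm moves only by the tool carry_out, never from a script. Its argument "moves" is one flat list of numbers, 7 for each row, row after row: the gripper command: -1 is fully open, 1 is shut, values between are in proportion, then the shift along the tool's x, y, z in mm, then the turn, a rotation vector about the tool's x, y, z in rad. In form: [jaw, tx, ty, tz, ax, ay, az, jaw, tx, ty, tz, ax, ay, az, ...]. A call has 1 to 8 rows; each row is the pose to reach, as a shift and turn from the pose commanded when the call began, along the tool's axes at that moment; what a row does not reach only later rows make up. A row lasts 1/8 s, in which the tool goes at most 62.5 mm and 10.7 degrees, less where a joint would pass 70% of its speed; a pose out of reach is approached as far as the arm can. A call with a gripper value outside its range is refused whole. The fingers move at their own pace and stop on an object; the grip force is fixed at half the most. Time passes only in rows, so rows that repeat a pose let the fingers close. It gives the time, the measured TCP pose, the force and the opening at its end, in the units of the state.
- ctrl.read_state(): the state, without advancing time (a new reading comes with each control period).
- ctrl.grab_frame(name): name is "side" or "top"; returns the picture (420x560x3 uint8, blue, green, red); there is no depth.
- ctrl.get_calibration(name): a dict with "fx", "fy", "cx", "cy" (pixels), "cam_to_world" (4x4, takes a point from camera to world coordinates). Camera axes: x right, y up, looking along -z (the intrinsics and any distortion apply to the point x, -y, -z); pixel columns grow to the right and rows downward; lengths in m; the calibration is good to about 2 mm. A picture is of the moment at which its call begins. get_calibration takes no time and is no camera call.
- ctrl.hand_in(): hands the job in, once; it reports no verdict.
The state is a dict: "time": time; "joints": joint angles; "qd": joint speeds; "joint_torque": joint torques, N m; "tool_pos": TCP position; "tool_rot": TCP orientation; "contact_force": force on the tool from outside, world axes, zero at the start; "ft_torque": the same for the moment, N m; "gripper_width": finger opening in m.
Only numpy, scipy, OpenCV 4.12 (cv2) and the standard library are available. Lean on these libraries where they do the work, as an engineer would, in place of code of your own. Each camera call takes 0.05 s, during which the arm holds its last target. There are 200 camera calls.

TASK

Set the date coder by pressing its green, then yellow, then blue key, one at a time, each fully down and then let up again; do not press the red cancel key. Then take the yellow tin with the black band, stand it upright in the coder's lane and slide it against the sprung print head until it sits hard against the steel stop blocks, without ramming it. Finish while still holding it pressed there with the fingers, and leave the other tins and goods where they are.

Things in the scene. Friction and masses are not known exactly. Their poses are not given: they have to be found in the camera images.
- tin_center (a point): centre (half-way up) of the tin to be coded: a yellow cylinder with a black band round its middle and a metal lid, 56 mm across, 70 mm tall, about 0.2 kg, standing upright; z axis along its axis. Best grasped round its upper half.
- tin: the same yellow tin, origin at the centre of its underside
- coder: date coder, fixed to the table. Origin on the work surface under the axis of a tin that sits home; x axis along the lane towards the print head, z up. Bed: top 10 mm above the work surface, 110 mm wide, x = -125 to +155 mm. White machine housing: x = +54 to +152 mm, 100 mm wide, top 90 mm up. A home tin's axis is at x = y = 0, its centre 45 mm above the work surface.
- lane (a point): point on the top of the bed in the middle of the lane, 60 mm before home: a tin can be set down here clear of the print head, which a tin first touches when its axis is 18 mm before home. The bed is slippery. Two grey guide rails, 6 mm high above the bed, 66 mm apart between inner faces, run along the lane from 120 mm before home to home. x axis along the lane, towards the print head.
- stop: the hard stop: two dark steel blocks, 48 mm high above the bed, one on each side of the print head, forming a V into which the tin's side fits; frame the same as the coder's (origin on the work surface under the axis of a tin that sits home). The blocks touch the tin's side 35 degrees to either side of the lane direction.
- print_head (a joint): travel in m of the sprung print head (black rubber pad 18 mm across on an orange rod, 48 mm above the work surface): 0 as it stands out by itself, 0.018 when the tin meets the stop blocks. It slides along the lane; the spring pushes back with 2 N at first and about 8 N at the stop, so a tin let go is pushed back.
- keypad: the coder's keypad, a grey box 130 x 130 x 40 mm with a black top, fixed on the table; origin at the centre of its underside. The four keys stand on it in a square, 54 mm apart.
- key_green_top (a point): centre of the top face of the green key when up (moves with the key). The key is a round green cap 28 mm across that stands 6 mm proud of a white collar 44 mm across; its top is 58 mm above the work surface. Which of the four places on the keypad holds which colour varies.
- key_green (a joint): travel of the green key in m: 0 up, 0.006 fully down; it moves straight down, starts to move at about 1.5 N, is fully down at 5 N and springs back when let go.
- key_yellow_top (a point): centre of the top face of the yellow key when up (moves with the key). The key is a round yellow cap 28 mm across that stands 6 mm proud of a white collar 44 mm across; its top is 58 mm above the work surface. Which of the four places on the keypad holds which colour varies.
- key_yellow (a joint): travel of the yellow key in m: 0 up, 0.006 fully down; it moves straight down, starts to move at about 1.5 N, is fully down at 5 N and springs back when let go.
- key_blue_top (a point): centre of the top face of the blue key when up (moves with the key). The key is a round blue cap 28 mm across that stands 6 mm proud of a white collar 44 mm across; its top is 58 mm above the work surface. Which of the four places on the keypad holds which colour varies.
- key_blue (a joint): travel of the blue key in m: 0 up, 0.006 fully down; it moves straight down, starts to move at about 1.5 N, is fully down at 5 N and springs back when let go.
- key_red_top (a point): centre of the top face of the red key when up (moves with the key). The key is a round red cap 28 mm across that stands 6 mm proud of a white collar 44 mm across; its top is 58 mm above the work surface. Which of the four places on the keypad holds which colour varies.
- key_red (a joint): travel of the red key in m: 0 up, 0.006 fully down; it moves straight down, starts to move at about 1.5 N, is fully down at 5 N and springs back when let go.
- tin_red_center (a point): centre of a white tin with a red band, 56 mm across, 70 mm tall; leave alone
- tin_blue_center (a point): centre of a blue tin with a pale band, 56 mm across, 70 mm tall; leave alone
- jar: amber jar with a red lid, 60 mm across, 95 mm tall, origin at the centre of its underside; leave alone
- carton: green carton with a pale stripe, 60 x 100 x 50 mm, origin at the centre of its underside; leave alone
- tape: cardboard-coloured roll lying flat, 100 mm across, 48 mm high, origin at the centre of its underside; leave alone
- tubs: stack of white plastic tubs, about 86 mm across, 80 mm high, origin at the centre of its underside; leave alone

How it is judged:
By the outcome, as a careful person would: the job done as asked, in the order asked, and still so for the second after the job is handed in, while the arm keeps its last pose, push and grip.
It also fails if it takes over 64 s, if anything falls off the work surface, if the arm or the gripper's body presses on something with over 40 N, if the wrist force passes 120 N, or if a joint passes its speed limit or range.

## Working session

There is one attempt and no reset: what is moved stays moved. The work goes in short steps, Python scripts to look and compute and a tool call to move; the robot and the scene stay as the last step left them, time stands still between calls to the robot, and variables do not carry over. Pictures are saved under pics/ and viewed, about 8 in all and at most 12, crops included, and the job is handed in when it is done.

Besides the shell and the picture viewer there is one more tool, called after "Call:" as a command line: name --argument value ..., lists and objects as JSON in quotes. carry_out: Moves the arm, as the interface text tells. Its arguments: {"type":"object","properties":{"moves":{"type":"array","items":{"type":"number"}}},"required":["moves"]}

```bash
mkdir -p pics; ls
python3 - <<'E'
from rig import ctrl
import cv2,numpy as np
print(ctrl.read_state())
for n in("top","side"):
    im=ctrl.grab_frame(n); cv2.imwrite(f"pics/{n}0.png",im)
    print(n,ctrl.get_calibration(n))
E
```

```text
pics
{'time': 0.0, 'joints': array([ 1.05918888,  0.62934961,  0.03840448,  1.51838485, -0.02700889,
        0.99632583, -0.01999824]), 'qd': array([-0.000995  ,  0.0008218 , -0.00124599, -0.00191902, -0.00193789,
        0.00074251,  0.0007086 ]), 'joint_torque': array([ 9.88465290e-04, -5.63407552e+01,  1.22654669e+00, -1.93444902e+01,
        1.10171831e-02,  1.06094830e-02, -3.83550037e-05]), 'tool_pos': array([ 0.28001183, -0.58580519,  0.19598085]), 'tool_rot': array([-9.51705992e-04,  9.75256225e-01,  2.21075427e-01, -2.14221847e-04]), 'contact_force': array([ 0.64230565, -0.37202266, -0.26893211]), 'ft_torque': array([ 0.00319656, -0.0309344 ,  0.00545962]), 'gripper_width': 0.08524826583463811}
top {'fx': 495.4292458007146, 'fy': 495.4292458007146, 'cx': 276.3980041578796, 'cy': 209.67703277558886, 'cam_to_world': array([[ 3.15909999e-02,  9.75383107e-01, -2.18242533e-01,
         3.51481708e-01],
       [-9.99500838e-01,  3.08915888e-02, -6.61693677e-03,
         4.91307547e-03],
       [ 2.87810239e-04,  2.18342630e-01,  9.75872129e-01,
         1.15853288e+00],
       [ 0.00000000e+00,  0.00000000e+00,  0.00000000e+00,
         1.00000000e+00]])}
side {'fx': 410.7843555898998, 'fy': 410.7843555898998, 'cx': 279.52267997158987, 'cy': 209.2036354397349, 'cam_to_world': array([[-0.9881513 ,  0.07594079, -0.13337919,  0.47432925],
       [-0.15334423, -0.5254162 ,  0.836913  ,  0.85713147],
       [-0.00652375,  0.84744959,  0.53083578,  0.6275275 ],
       [ 0.        ,  0.        ,  0.        ,  1.        ]])}
```

View pics/top0.png

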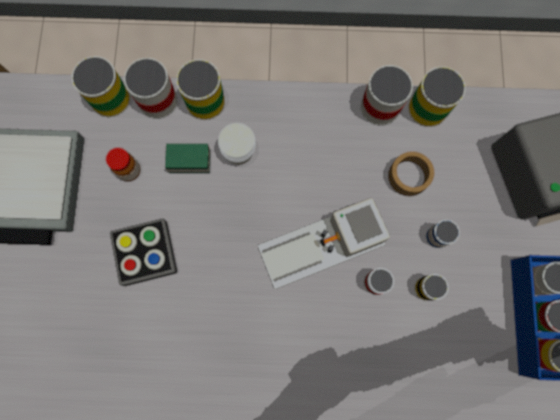

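View pics/side0.png

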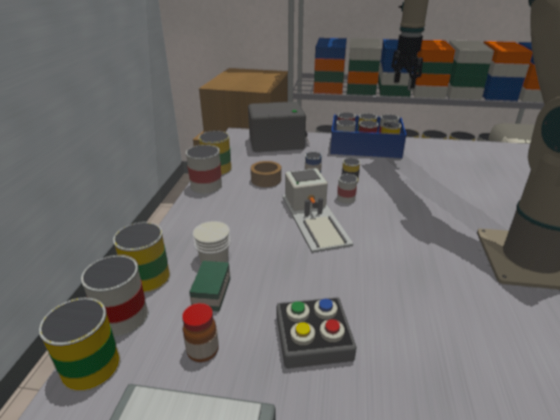

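Top view: keys yellow (126,242), green (149,236), blue (154,259) and red (130,265). The yellow/black tin is at (433,287), the white/red tin at (379,281), and the blue tin at (444,233). The coder lane runs from (262,265) up-right to the housing at (360,228). The side view agrees. Next I'll zoom in and measure.

```bash
cat > h.py <<'E'
import cv2,numpy as np
from rig import ctrl
def ray(n,u,v,z):
    c=ctrl.get_calibration(n);T=c["cam_to_world"]
    d=T[:3,:3]@np.array([(u-c["cx"])/c["fx"],-(v-c["cy"])/c["fy"],-1]);o=T[:3,3]
    return o+d*(z-o[2])/d[2]
def proj(n,p):
    c=ctrl.get_calibration(n);T=c["cam_to_world"]
    q=T[:3,:3].T@(np.array(p)-T[:3,3]);return np.array([c["cx"]+c["fx"]*q[0]/-q[2],c["cy"]+c["fy"]*q[1]/q[2]])
def blobs(n,im,lo,hi,box,amin=15):
    m=cv2.inRange(cv2.cvtColor(im,cv2.COLOR_BGR2HSV),lo,hi);k=np.zeros_like(m);x0,y0,x1,y1=box;k[y0:y1,x0:x1]=m[y0:y1,x0:x1]
    _,_,s,c=cv2.connectedComponentsWithStats(k);return [(c[i].round(1),s[i]) for i in range(1,len(c)) if s[i,4]>=amin]
E
python3 - <<'E'
from h import *
t=cv2.imread("pics/top0.png");s=cv2.imread("pics/side0.png")
for n,im,b in(("top",t,(108,215,180,288)),("side",s,(270,290,360,370))):
  for c,lo,hi in(("g",(45,80,50),(80,255,255)),("y",(22,120,120),(35,255,255)),("b",(100,120,80),(125,255,255)),("r",(0,150,100),(8,255,255)),("r2",(172,150,100),(180,255,255))):
    for p,st in blobs(n,im,lo,hi,b,20): print(n,c,p,st,ray(n,*p,.058).round(4))
a=cv2.resize(t[190:310,250:470],None,fx=3.6,fy=3.6,interpolation=cv2.INTER_CUBIC)
cv2.imwrite("pics/crop.png",a)
E
```

```text
top g [148.8 235.3] [144 230  11  11  95] [0.5295 0.2975 0.058 ]
top y [125. 241.] [120 236  11  11  98] [0.5148 0.3497 0.058 ]
top b [153.4 258.4] [148 254  11  10  87] [0.4778 0.2827 0.058 ]
top r [129.5 264.5] [125 260  10  10  88] [0.4626 0.3345 0.058 ]
side g [297.6 306.6] [292 302  12  11 114] [0.5303 0.2977 0.058 ]
side y [302.6 327.9] [296 322  14  13 146] [0.5154 0.348  0.058 ]
side b [325.5 303.7] [320 299  12  10 102] [0.4785 0.2824 0.058 ]
side r [332.2 325.2] [326 320  13  12 124] [0.4634 0.334  0.058 ]
```

View pics/crop.png

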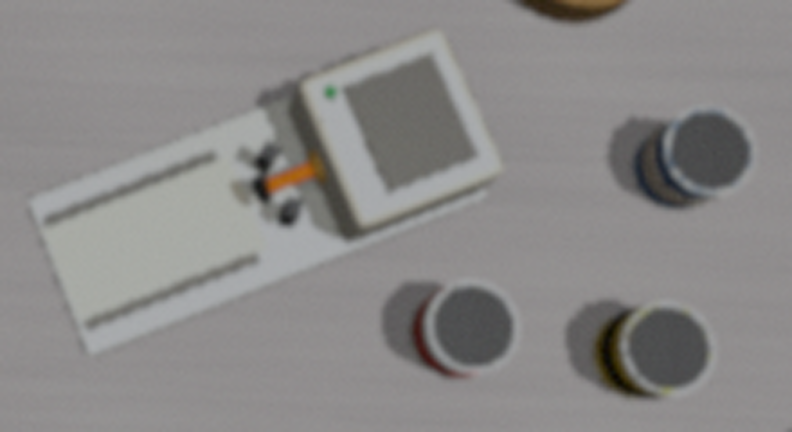

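The crop (×3.6, origin 250,190) shows the bed's near corners at about (31,200) and (90,353), and the housing top corners at about (303,88), (440,31), (500,170) and (357,228). The yellow tin's lid centre is at about (667,348). I'll fit the coder pose and the lid positions.

Run:
```python
from h import *
from scipy.optimize import least_squares
t=cv2.imread("pics/top0.png")
cr=lambda p:(np.array(p)+.5)/3.6-.5+[250,190]
P=[((31,200),(-.125,.055,.01)),((90,353),(-.125,-.055,.01)),((303,88),(.054,.05,.09)),((440,31),(.152,.05,.09)),((500,170),(.152,-.05,.09)),((357,228),(.054,-.05,.09))]
def W(x,q): c,s=np.cos(x[2]),np.sin(x[2]); return [x[0]+c*q[0]-s*q[1],x[1]+s*q[0]+c*q[1],q[2]]
f=lambda x:np.concatenate([proj("top",W(x,q))-cr(p) for p,q in P])
r=least_squares(f,[.5,-.1,-1.2]);print("coder",r.x,np.degrees(r.x[2]),f(r.x).round(1))
x=r.x
g=cv2.cvtColor(t,cv2.COLOR_BGR2GRAY)
for nm,c,z in(("yel",(667,348),.07),("red",(472,326),.07),("blu",(707,151),.07)):
    u,v=cr(c).round().astype(int)
    b=g[v-20:v+21,u-20:u+21];m=(b<105).astype(np.uint8)
    _,l,s,ce=cv2.connectedComponentsWithStats(m,connectivity=4);i=l[20,20];print(nm,s[i],ce[i]+[u-20,v-20],ray("top",*(ce[i]+[u-20,v-20]),z).round(4))
# refinement: orange rod, side check
s=cv2.imread("pics/side0.png")
for n,im,b in(("top",t,(310,225,350,250)),("side",s,(295,190,330,215))):
    for p,st in blobs(n,im,(5,140,120),(18,255,255),b,5): print(n,"rod",p,st,ray(n,*p,.048).round(4))
o=cv2.resize(s[140:260,270:390],None,fx=5,fy=5,interpolation=cv2.INTER_CUBIC)
for q in [(-.125,.055,.01),(-.125,-.055,.01),(.054,.05,.09),(.152,.05,.09),(.152,-.05,.09),(.054,-.05,.09),(0,0,.01),(-.06,0,.01),(-.12,.033,.016),(-.12,-.033,.016),(0,.033,.016),(0,-.033,.016)]:
    u=(proj("side",W(x,q))-[270,140]+.5)*5-.5;cv2.circle(o,tuple(u.round().astype(int)),3,(0,0,255),1)
o2=cv2.resize(t[190:310,250:400],None,fx=5,fy=5,interpolation=cv2.INTER_CUBIC)
cv2.imwrite("pics/s1.png",o)
print("rod dir pts",W(x,(.018,0,.048)))
```

```text
coder [ 0.52140808 -0.08047907 -1.16775484] -66.90742405527025 [-1.5 -0.5 -0.9  1.3 -1.9 -1.9  0.7 -1.7  2.5  1.2  0.9  1.3]
yel [ 10  10  22  21 362] [435.17127072 286.16298343] [ 0.4354 -0.3385  0.07  ]
red [ 10  10  21  21 353] [380.98300283 280.16147309] [ 0.4446 -0.2208  0.07  ]
blu [  0   9  32  27 622] [440.4437299  233.64951768] [ 0.5518 -0.3547  0.07  ]
top rod [330.9 238.6] [324 235  14   8  47] [ 0.5366 -0.1132  0.048 ]
side rod [312.  199.5] [310 197   5   6  20] [ 0.539  -0.1192  0.048 ]
rod dir pts [np.float64(0.5284680031344088), np.float64(-0.09703676757144354), 0.048]
```

View pics/s1.png

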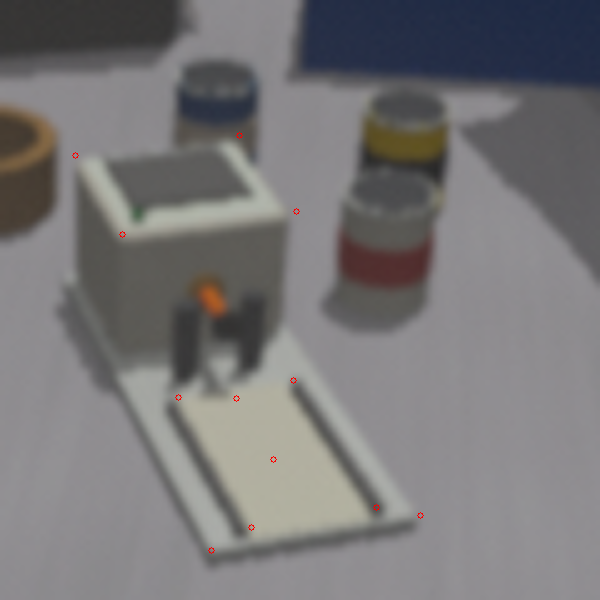

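In the side view (×5) the projected points fall within about 1–2 px of the bed and rail corners. The rod centroid suggests a lateral offset of about 1 mm. I'll refine with the rails in both views.

Run:
```python
from h import *
x=[.5214,-.0805,-1.1678]
ex=np.array([np.cos(x[2]),np.sin(x[2])]);ey=np.array([-ex[1],ex[0]])
for n in("top","side"):
    g=cv2.cvtColor(cv2.imread(f"pics/{n}0.png"),cv2.COLOR_BGR2GRAY).astype(np.float32)
    # rectify the plane z=.016 to lane coords, 0.5 mm/px, rows=y(+50..-50), cols=x(-140..0)
    X,Y=np.meshgrid(np.arange(-140,0,.5)/1e3,np.arange(75,-75,-.5)/1e3)
    c=ctrl.get_calibration(n);M=np.array
    src=np.float32([proj(n,[*(M(x[:2])+ex*a+ey*b),.016]) for a,b in((X[0,0],Y[0,0]),(X[0,-1],Y[0,0]),(X[0,-1],Y[-1,0]),(X[0,0],Y[-1,0]))])
    h,w=X.shape;H=cv2.getPerspectiveTransform(src,np.float32([(0,0),(w-1,0),(w-1,h-1),(0,h-1)]))
    r=cv2.warpPerspective(g,H,(w,h),flags=cv2.INTER_CUBIC)
    for xm in(-110,-90,-70,-50,-30):
        col=r[:,int((xm-5+140)*2):int((xm+5+140)*2)].mean(1);y=Y[:,0]*1e3
        out=[]
        for s in(1,-1):
            k=np.abs(y-s*34)<9;wt=np.clip(np.median(col[np.abs(y)<20])-col[k]-25,0,None);out.append((wt@y[k]/max(wt.sum(),1)).round(1))
        print(n,xm,out,np.mean(out).round(2))
    row=r[130:170].mean(0);print(n,"end x",[ -140+.5*i for i in np.argsort(-np.diff(row))[:4]])
```

```text
top -110 [np.float64(35.4), np.float64(-35.8)] -0.2
top -90 [np.float64(35.6), np.float64(-35.8)] -0.1
top -70 [np.float64(35.8), np.float64(-35.7)] 0.05
top -50 [np.float64(36.1), np.float64(-35.3)] 0.4
top -30 [np.float64(36.1), np.float64(-35.3)] 0.4
top end x [np.float64(-123.5), np.float64(-124.0), np.float64(-123.0), np.float64(-124.5)]
side -110 [np.float64(38.7), np.float64(-32.8)] 2.95
side -90 [np.float64(38.9), np.float64(-32.6)] 3.15
side -70 [np.float64(39.0), np.float64(-32.3)] 3.35
side -50 [np.float64(39.2), np.float64(-32.0)] 3.6
side -30 [np.float64(39.1), np.float64(-31.9)] 3.6
side end x [np.float64(-135.0), np.float64(-134.5), np.float64(-132.5), np.float64(-133.0)]
```

```bash
cat >> h.py <<'E'
from scipy.spatial.transform import Rotation as R
def go(p,yaw=None):
    "tool-frame shift mm and turn to world TCP p, pointing straight down, jaw axis (tool y) at world yaw"
    s=ctrl.read_state();q=s["tool_rot"];r=R.from_quat(q,scalar_first=True)
    print("t",round(s["time"],2),"tcp",s["tool_pos"].round(4),"w",round(s["gripper_width"],4),"F",s["contact_force"].round(1),"q7",s["joints"][6].round(2))
    print("yaw jaw",np.degrees(np.arctan2(*r.as_matrix()[[1,0],1])).round(2))
    print("shift mm",(r.inv().apply(np.array(p)-s["tool_pos"])*1e3).round(1))
    if yaw is not None:
        t=R.from_matrix(np.array([[-np.sin(yaw),np.cos(yaw),0],[np.cos(yaw),np.sin(yaw),0],[0,0,-1]]));print("turn",(r.inv()*t).as_rotvec().round(4))
E
python3 - <<'E'
from h import *
print(ray("side",351,161.6,.07))
go([.530,.2976,.10],-1.162+np.pi/2)
E
```

```text
[ 0.43607702 -0.33112782  0.07      ]
t 0.1 tcp [ 0.28   -0.5859  0.1961] w 0.0856 F [ 0.6  0.2 -0.4] q7 -0.02
yaw jaw -64.46
shift mm [ 606.5 -689.2   97.3]
turn [-1.4000e-03 -1.3000e-03 -1.5339e+00]
```

Call:
carry_out --moves '[1, 606.5, -689.2, 60, 0, 0, -1.534, 1, 606.5, -689.2, 60, 0, 0, -1.534, 1, 606.5, -689.2, 60, 0, 0, -1.534, 1, 606.5, -689.2, 60, 0, 0, -1.534, 1, 606.5, -689.2, 60, 0, 0, -1.534, 1, 606.5, -689.2, 60, 0, 0, -1.534, 1, 606.5, -689.2, 60, 0, 0, -1.534, 1, 606.5, -689.2, 60, 0, 0, -1.534]'

```text
time: 1.1
tool_pos: [0.4165, -0.1047, 0.1642]
tool_rot: [0.0, 0.561, 0.828, 0.0]
contact_force: [1.5, -0.1, -0.1]
gripper_width: 0.0005
```

Run:
```python
from h import *
go([.530,.2976,.10],-1.162+np.pi/2)
```

```text
t 1.1 tcp [ 0.4165 -0.1047  0.1642] w 0.0005 F [ 1.5 -0.1 -0.1] q7 0.29
yaw jaw 21.81
shift mm [331.3 254.8  64.2]
turn [ 0.0003  0.0003 -0.0282]
```

Call:
carry_out --moves '[1, 331, 255, 64, 0, 0, -0.028, 1, 331, 255, 64, 0, 0, -0.028, 1, 331, 255, 64, 0, 0, -0.028, 1, 331, 255, 64, 0, 0, -0.028, 1, 331, 255, 64, 0, 0, -0.028, 1, 331, 255, 64, 0, 0, -0.028, 1, 331, 255, 64, 0, 0, -0.028, 1, 331, 255, 64, 0, 0, -0.028]'

```text
time: 2.1
tool_pos: [0.5313, 0.3003, 0.0993]
tool_rot: [-0.001, 0.549, 0.836, 0.001]
contact_force: [-0.4, -0.4, -0.7]
gripper_width: -0.0001
```

Run:
```python
from h import *
go([.530,.2976,.065],-1.162+np.pi/2)
```

```text
t 2.1 tcp [0.5313 0.3003 0.0993] w -0.0001 F [-0.4 -0.4 -0.7] q7 -0.43
yaw jaw 23.42
shift mm [-2.1 -2.3 34.3]
turn [ 0.0005 -0.0033 -0.0001]
```

Call:
carry_out --moves '[1, -2, -2.3, 30, 0, 0, 0, 1, -2, -2.3, 38, 0, 0, 0, 1, -2, -2.3, 42, 0, 0, 0, 1, -2, -2.3, 44, 0, 0, 0, 1, -2, -2.3, 46, 0, 0, 0, 1, -2, -2.3, 47, 0, 0, 0, 1, -2, -2.3, 47, 0, 0, 0, 1, -2, -2.3, 47, 0, 0, 0]'

```text
time: 3.1
tool_pos: [0.531, 0.2923, 0.0535]
tool_rot: [0.0, 0.551, 0.834, 0.0]
contact_force: [0.6, 0.4, 0.8]
gripper_width: 0.0
```

Run:
```python
from h import *
go([.530,.2976,.052],-1.162+np.pi/2)
a=ctrl.grab_frame("side");go([.530,.2976,.052]);b=ctrl.grab_frame("top")
f=lambda i,x,y:cv2.resize(i[y:y+120,x:x+130],None,fx=3,fy=3)
cv2.imwrite("pics/k1.png",np.hstack([f(a,250,240),f(b,80,180)]))
```

```text
t 3.1 tcp [0.531  0.2923 0.0535] w 0.0 F [0.6 0.4 0.8] q7 -0.46
yaw jaw 23.09
shift mm [5.2 1.2 1.5]
turn [ 0.0003 -0.     -0.0058]
t 3.15 tcp [0.531  0.2923 0.0534] w -0.0 F [-0.2  0.2  0.5] q7 -0.46
yaw jaw 23.09
shift mm [5.3 1.2 1.4]
```

View pics/k1.png

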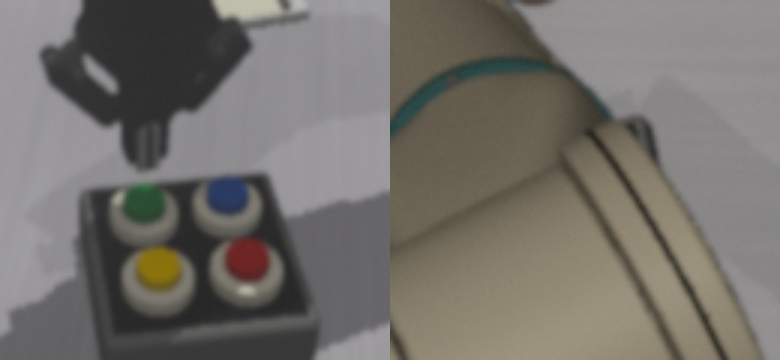

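The side crop shows the fingertips at about px (299,295), clear of the green cap at (298,306). Reported TCP and picture may disagree, so I'll check.

Run:
```python
from h import *
s=ctrl.read_state();p=s["tool_pos"]
print("proj tcp side",proj("side",p),"proj green top side",proj("side",[.53,.2976,.058]))
for z in(.03,.0535,.06,.07,.08): print(z,ray("side",299,295.5,z).round(4))
print(s["joints"].round(4))
a=ctrl.grab_frame("side")
for nm,lo,hi in(("g",(45,80,50),(80,255,255)),("y",(22,120,120),(35,255,255)),("b",(100,120,80),(125,255,255))):
    print(nm,[(q,st) for q,st in blobs("side",a,lo,hi,(270,285,360,370),20)])
```

```text
proj tcp side [297.52555125 306.25365472] proj green top side [297.74076234 306.57966356]
0.03 [0.5338 0.2389 0.03  ]
0.0535 [0.5315 0.2632 0.0535]
0.06 [0.5308 0.2699 0.06  ]
0.07 [0.5298 0.2802 0.07  ]
0.08 [0.5288 0.2906 0.08  ]
[-0.3597  0.7641 -0.3082  1.7575  0.3434  0.673  -0.4553]
g [(array([297.7, 307. ]), array([292, 302,  12,  11, 116], dtype=int32))]
y [(array([302.5, 328. ]), array([296, 323,  14,  11, 125], dtype=int32))]
b [(array([325.5, 304.2]), array([320, 300,  12,  10,  97], dtype=int32))]
```

Run:
```python
from h import *
a=cv2.imread("pics/side0.png");p=np.array([.28,-.5858,.196])
o=cv2.resize(a[30:110,360:460],None,fx=6,fy=6,interpolation=cv2.INTER_CUBIC)
yw=np.radians(-64.46);j=np.array([np.cos(yw),np.sin(yw),0])
for q,c in((p,(0,0,255)),(p+[0,0,.013],(0,255,255)),(p+[0,0,.037],(0,255,0)),(p+j*.0425,(255,0,255)),(p-j*.0425,(255,0,255))):
    u=proj("side",q);print(u);cv2.circle(o,tuple(((u-[360,30]+.5)*6).astype(int)),4,c,1)
cv2.imwrite("pics/st.png",o)
```

```text
[400.68461996  99.22964376]
[401.25539287  95.46540041]
[402.32400496  88.41791122]
[394.31438731  95.73556594]
[407.37458262 102.89909376]
```

View pics/st.png

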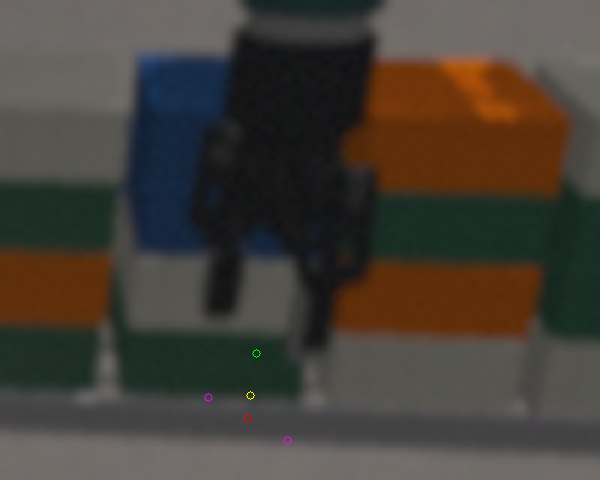

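Run:
```python
from h import *
from scipy.optimize import least_squares
A=np.array([.28,-.5858,.196]);B=np.array([.531,.2923,.0535])
a=np.array([267,333])/6-.5+[360,30];b=np.array([299,295.5])
f=lambda d:np.r_[proj("side",A+d+[0,0,.013])-a,proj("side",B+d)-b]
r=least_squares(f,[0,0,0]);print(r.x,f(r.x))
for n,d in(("dz 24",[0,0,.024]),("dz 30",[0,0,.03]),("dz37",[0,0,.037]),("dy",[0,-.03,0])):print(n,f(np.array(d)).round(1))
```

```text
[-0.00310546  0.01003899  0.03796779] [ 0.20335293  0.10181575 -0.11181884 -0.05598601]
dz 24 [-1.7  3.4 -1.3  1.5]
dz 30 [-1.4  1.6 -1.2 -0.9]
dz37 [-1.1 -0.5 -1.2 -3.6]
dy [-3.6  7.9  0.3 -0.3]
```

The picture says the real fingertips are about 28–35 mm higher than the reported TCP, and the zero force agrees. I'll go down by feel.

Call:
carry_out --moves '[1, 5, 1, 0, 0, 0, -0.006, 1, 5, 1, 4, 0, 0, -0.006, 1, 5, 1, 8, 0, 0, -0.006, 1, 5, 1, 12, 0, 0, -0.006, 1, 5, 1, 14, 0, 0, -0.006, 1, 5, 1, 14, 0, 0, -0.006]'

```text
time: 4.0
tool_pos: [0.5298, 0.2971, 0.0391]
tool_rot: [-0.0, 0.549, 0.836, -0.0]
contact_force: [-0.7, -0.1, 0.2]
gripper_width: -0.0001
```

Run:
```python
from h import *
go([.530,.2976,.030],-1.162+np.pi/2)
a=ctrl.grab_frame("side");go([.530,.2976,.03])
cv2.imwrite("pics/k2.png",cv2.resize(a[240:380,240:380],None,fx=4,fy=4,interpolation=cv2.INTER_CUBIC))
```

```text
t 4.0 tcp [0.5298 0.2971 0.0391] w -0.0001 F [-0.7 -0.1  0.2] q7 -0.46
yaw jaw 23.43
shift mm [0.4 0.4 9.1]
turn [-0.0004  0.0001  0.0001]
t 4.05 tcp [0.5299 0.2972 0.0393] w -0.0004 F [ 0.3 -0.3  0.8] q7 -0.46
yaw jaw 23.43
shift mm [0.3 0.2 9.3]
```

View pics/k2.png

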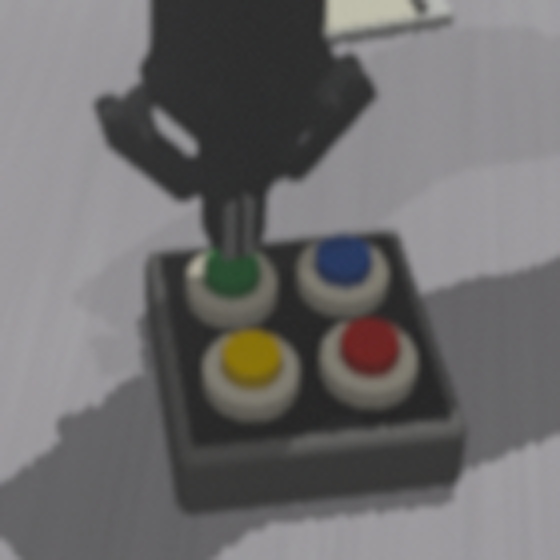

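The tips are now at px (299,304), just over the back half of the green cap (298,307), still no force. Continuing down.

Call:
carry_out --moves '[1, 0, 0, 3, 0, 0, 0, 1, 0, 0, 5, 0, 0, 0, 1, 0, 0, 7, 0, 0, 0, 1, 0, 0, 7, 0, 0, 0]'

```text
time: 4.55
tool_pos: [0.5297, 0.2971, 0.0321]
tool_rot: [-0.0, 0.549, 0.836, -0.0]
contact_force: [-0.3, -0.2, 0.1]
gripper_width: -0.0
```

Call:
carry_out --moves '[1, 0, 0, 2, 0, 0, 0, 1, 0, 0, 3, 0, 0, 0, 1, 0, 0, 4, 0, 0, 0, 1, 0, 0, 4, 0, 0, 0]'

```text
time: 5.05
tool_pos: [0.5298, 0.2972, 0.0282]
tool_rot: [-0.0, 0.549, 0.836, -0.0]
contact_force: [0.5, -0.2, 0.1]
gripper_width: -0.0003
```

Call:
carry_out --moves '[1, 0, 0, 1, 0, 0, 0, 1, 0, 0, 2, 0, 0, 0, 1, 0, 0, 3, 0, 0, 0, 1, 0, 0, 3, 0, 0, 0]'

```text
time: 5.55
tool_pos: [0.53, 0.2973, 0.0255]
tool_rot: [0.0, 0.549, 0.836, 0.0]
contact_force: [-0.2, -1.4, 2.4]
gripper_width: 0.0001
```

Run:
```python
from h import *
s=ctrl.read_state();print(s["contact_force"],s["ft_torque"])
a=ctrl.grab_frame("side")
cv2.imwrite("pics/k3.png",cv2.resize(a[270:350,260:360],None,fx=6,fy=6,interpolation=cv2.INTER_CUBIC))
for nm,lo,hi in(("g",(45,80,50),(80,255,255)),("y",(22,120,120),(35,255,255)),("b",(100,120,80),(125,255,255))):
    print(nm,blobs("side",a,lo,hi,(270,285,360,370),10))
```

```text
[-0.19998449 -1.38654931  2.37325002] [0.00180177 0.09649535 0.00310415]
g [(array([297. , 310.5]), array([292, 308,  12,   5,  34], dtype=int32))]
y [(array([302.5, 328. ]), array([296, 323,  14,  11, 125], dtype=int32))]
b [(array([325.5, 304.2]), array([320, 300,  12,  10,  97], dtype=int32))]
```

View pics/k3.png

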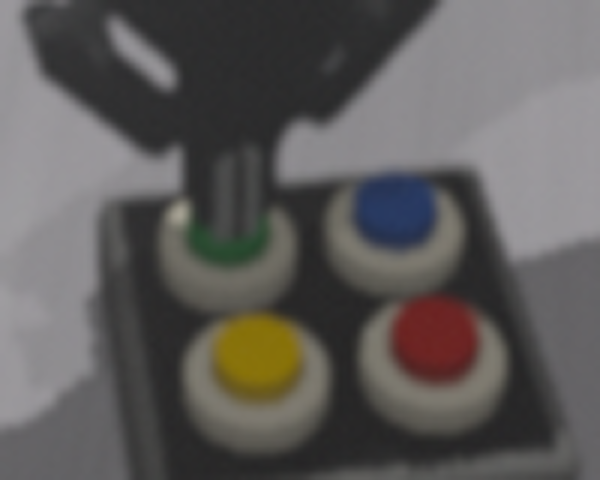

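The fingertips are on the green cap, well centred (px 297,307), with 2.4 N at reported z of 0.0255. So the real tips are about 31 mm above the reported TCP. I'll press fully.

Call:
carry_out --moves '[1, 0, 0, 1, 0, 0, 0, 1, 0, 0, 2, 0, 0, 0, 1, 0, 0, 3, 0, 0, 0, 1, 0, 0, 4, 0, 0, 0, 1, 0, 0, 4.5, 0, 0, 0, 1, 0, 0, 4.5, 0, 0, 0]'

```text
time: 6.35
tool_pos: [0.53, 0.2973, 0.0216]
tool_rot: [0.0, 0.549, 0.836, 0.0]
contact_force: [-1.5, -1.2, 10.6]
gripper_width: 0.0
```

Green is fully down (10.6 N, bottomed out at 0.0216). Release it and go to yellow.

Call:
carry_out --moves '[1, 0, 0, -15, 0, 0, 0, 1, 0, 0, -30, 0, 0, 0, 1, 0, 0, -30, 0, 0, 0]'

```text
time: 6.72
tool_pos: [0.5307, 0.2978, 0.0522]
tool_rot: [0.0, 0.549, 0.836, 0.001]
contact_force: [0.3, 0.5, -0.1]
gripper_width: 0.0001
```

Run:
```python
from h import *
go([.515,.3485,.028],-1.162+np.pi/2)
```

```text
t 6.72 tcp [0.5307 0.2978 0.0522] w 0.0001 F [ 0.3  0.5 -0.1] q7 -0.46
yaw jaw 23.42
shift mm [52.8  5.7 24.3]
turn [ 0.0025 -0.0005 -0.    ]
```

Call:
carry_out --moves '[1, 52.5, 6, 0, 0, 0, 0, 1, 52.5, 6, 5, 0, 0, 0, 1, 52.5, 6, 20, 0, 0, 0, 1, 52.5, 6, 25, 0, 0, 0, 1, 52.5, 6, 27, 0, 0, 0, 1, 52.5, 6, 29, 0, 0, 0, 1, 52.5, 6, 30, 0, 0, 0, 1, 52.5, 6, 30, 0, 0, 0]'

```text
time: 7.72
tool_pos: [0.5142, 0.3461, 0.0217]
tool_rot: [0.0, 0.549, 0.836, -0.001]
contact_force: [-3.9, -3.4, 10.1]
gripper_width: -0.0004
```

Yellow is down with 10.1 N at the same bottomed-out height. Release it and go to blue.

Call:
carry_out --moves '[1, 0, 0, -15, 0, 0, 0, 1, 0, 0, -30, 0, 0, 0, 1, 0, 0, -30, 0, 0, 0]'

```text
time: 8.1
tool_pos: [0.5159, 0.349, 0.0527]
tool_rot: [0.001, 0.549, 0.836, 0.002]
contact_force: [-0.4, -0.0, -0.4]
gripper_width: -0.0004
```

Run:
```python
from h import *
go([.478,.2826,.022],-1.162+np.pi/2)
```

```text
t 8.1 tcp [0.5159 0.349  0.0527] w -0.0004 F [-0.4 -0.  -0.4] q7 -0.53
yaw jaw 23.42
shift mm [-45.9 -61.3  30.4]
turn [ 0.0039 -0.0012  0.    ]
```

Call:
carry_out --moves '[1, -46, -60.5, 0, 0, 0, 0, 1, -46, -60.5, 0, 0, 0, 0, 1, -46, -60.5, 15, 0, 0, 0, 1, -46, -60.5, 24, 0, 0, 0, 1, -46, -60.5, 27, 0, 0, 0, 1, -46, -60.5, 29, 0, 0, 0, 1, -46, -60.5, 30, 0, 0, 0, 1, -46, -60.5, 30, 0, 0, 0]'

```text
time: 9.1
tool_pos: [0.4779, 0.2829, 0.0217]
tool_rot: [0.0, 0.549, 0.836, 0.001]
contact_force: [-0.5, 0.9, 7.3]
gripper_width: -0.0001
```

Run:
```python
from h import *
a=ctrl.grab_frame("side")
for nm,lo,hi in(("g",(45,80,50),(80,255,255)),("y",(22,120,120),(35,255,255)),("b",(100,120,80),(125,255,255)),("r",(0,150,100),(8,255,255))):
    print(nm,blobs("side",a,lo,hi,(270,285,360,370),10))
go([.4354,-.3385,.12])
```

```text
g [(array([297.7, 306.8]), array([292, 302,  12,  11, 118], dtype=int32))]
y [(array([302.5, 328. ]), array([296, 323,  14,  11, 125], dtype=int32))]
b []
r [(array([332.1, 325.1]), array([326, 321,  13,  10, 100], dtype=int32))]
t 9.15 tcp [0.4779 0.2829 0.0217] w 0.0003 F [ 0.3 -0.3  6.7] q7 -0.53
yaw jaw 23.47
shift mm [-553.  -286.3  -99.4]
```

Call:
carry_out --moves '[1, 0, 0, 0.5, 0, 0, 0, 1, 0, 0, 0.7, 0, 0, 0, 1, 0, 0, 0.7, 0, 0, 0]'

```text
time: 9.52
tool_pos: [0.4779, 0.2829, 0.0216]
tool_rot: [0.0, 0.549, 0.836, 0.001]
contact_force: [-0.9, 0.1, 12.7]
gripper_width: -0.0001
```

Call:
carry_out --moves '[1, 0, 0, -15, 0, 0, 0, 1, 0, 0, -40, 0, 0, 0, 1, 0, 0, -90, 0, 0, 0, 1, 0, 0, -130, 0, 0, 0, 1, 0, 0, -130, 0, 0, 0]'

```text
time: 10.15
tool_pos: [0.479, 0.2831, 0.1535]
tool_rot: [0.001, 0.549, 0.836, 0.003]
contact_force: [-0.7, -0.1, -0.1]
gripper_width: -0.0
```

Run:
```python
from h import *
a=ctrl.grab_frame("side")
for nm,lo,hi in(("g",(45,80,50),(80,255,255)),("y",(22,120,120),(35,255,255)),("b",(100,120,80),(125,255,255)),("r",(0,150,100),(8,255,255))):
    print(nm,blobs("side",a,lo,hi,(270,285,360,370),10))
go([.4354,-.3385,.12])
```

```text
g [(array([297.6, 306.7]), array([292, 302,  12,  11, 116], dtype=int32))]
y [(array([302.5, 328. ]), array([296, 323,  14,  11, 125], dtype=int32))]
b [(array([325.4, 303.7]), array([320, 299,  12,  11, 100], dtype=int32))]
r [(array([332.1, 325.2]), array([326, 320,  13,  11,  99], dtype=int32))]
t 10.2 tcp [0.4779 0.2819 0.1515] w 0.0002 F [-0.6 -0.5 -0.1] q7 -0.45
yaw jaw 23.43
shift mm [-552.4 -285.7   30.7]
```

All three keys were bottomed in order and are back up; red was untouched. Now the tin: move over it with the jaws open.

Call:
carry_out --moves '[-1, -552.5, -285.5, 30, 0, 0, 0, -1, -552.5, -285.5, 30, 0, 0, 0, -1, -552.5, -285.5, 30, 0, 0, 0, -1, -552.5, -285.5, 30, 0, 0, 0, -1, -552.5, -285.5, 30, 0, 0, 0, -1, -552.5, -285.5, 30, 0, 0, 0, -1, -552.5, -285.5, 30, 0, 0, 0, -1, -552.5, -285.5, 30, 0, 0, 0]'

```text
time: 11.2
tool_pos: [0.4419, -0.2182, 0.1247]
tool_rot: [-0.001, 0.549, 0.836, -0.0]
contact_force: [1.3, 0.3, 0.2]
gripper_width: 0.0853
```

Run:
```python
from h import *
go([.4354,-.3385,.12],-1.162+np.pi/2)
```

```text
t 11.2 tcp [ 0.4419 -0.2182  0.1247] w 0.0853 F [1.3 0.3 0.2] q7 0.48
yaw jaw 23.45
shift mm [-107.8  -53.8    4.5]
turn [-0.0015 -0.0022  0.0005]
```

Call:
carry_out --moves '[-1, -107.5, -54, 4, 0, 0, 0, -1, -107.5, -54, 4, 0, 0, 0, -1, -107.5, -54, 4, 0, 0, 0, -1, -107.5, -54, 4, 0, 0, 0]'

```text
time: 11.7
tool_pos: [0.4357, -0.3355, 0.1207]
tool_rot: [-0.002, 0.549, 0.836, 0.001]
contact_force: [0.4, 1.2, -0.3]
gripper_width: 0.0857
```

Run:
```python
from h import *
go([.4354,-.3385,.03],-1.162+np.pi/2)
a=ctrl.grab_frame("side");cv2.imwrite("pics/g1.png",cv2.resize(a[90:210,290:410],None,fx=5,fy=5,interpolation=cv2.INTER_CUBIC))
s=ctrl.read_state()["tool_pos"]
# lid centre in side view
print(proj("side",[.4354,-.3385,.07]), proj("side",s+[0,0,.031]))
```

```text
t 11.7 tcp [ 0.4357 -0.3355  0.1207] w 0.0857 F [ 0.4  1.2 -0.3] q7 0.69
yaw jaw 23.43
shift mm [-2.9 -1.4 90.7]
turn [-0.0008 -0.0032  0.0002]
[351.23590252 160.60834271] [353.28031118 136.44738686]
```

View pics/g1.png

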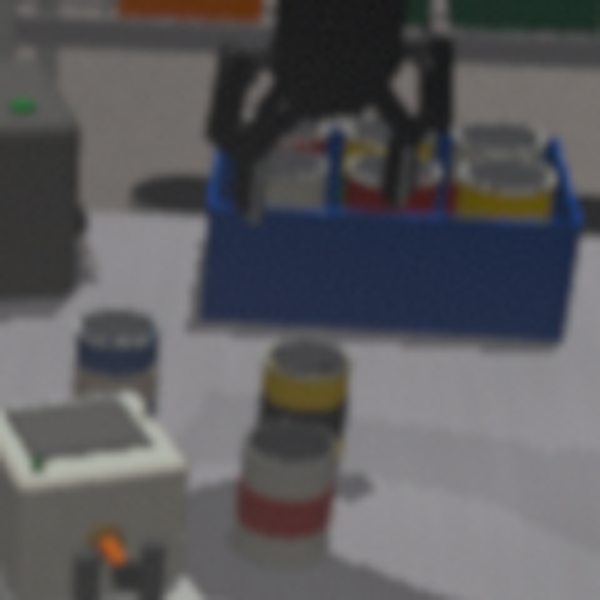

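The open fingertips are at crop (252,218) and (400,205), centred above the yellow tin's lid at (308,360) with the expected height offset. There is perhaps 3 mm of −x bias. Descend partway and recheck.

Call:
carry_out --moves '[-1, -2, 0, 20, 0, 0, 0, -1, -2, 0, 40, 0, 0, 0, -1, -2, 0, 60, 0, 0, 0, -1, -2, 0, 70, 0, 0, 0, -1, -2, 0, 70, 0, 0, 0, -1, -2, 0, 70, 0, 0, 0]'

```text
time: 12.5
tool_pos: [0.438, -0.3385, 0.0527]
tool_rot: [0.001, 0.548, 0.836, 0.0]
contact_force: [0.7, -0.3, 1.0]
gripper_width: 0.0854
```

Run:
```python
from h import *
go([.4375,-.3385,-.008],-1.162+np.pi/2)
```

```text
t 12.5 tcp [ 0.438  -0.3385  0.0527] w 0.0854 F [ 0.7 -0.3  1. ] q7 0.64
yaw jaw 23.48
shift mm [ 0.2 -0.5 60.7]
turn [0.0007 0.0008 0.001 ]
```

Call:
carry_out --moves '[-1, 0, 0, 15, 0, 0, 0, -1, 0, 0, 30, 0, 0, 0, -1, 0, 0, 42, 0, 0, 0, -1, 0, 0, 42, 0, 0, 0]'

```text
time: 13.0
tool_pos: [0.4365, -0.338, 0.0086]
tool_rot: [-0.001, 0.549, 0.836, 0.0]
contact_force: [-0.6, -0.6, 0.1]
gripper_width: 0.0852
```

Call:
carry_out --moves '[-1, 0, 0, 8, 0, 0, 0, -1, 0, 0, 16, 0, 0, 0, -1, 0, 0, 16, 0, 0, 0]'

```text
time: 13.38
tool_pos: [0.437, -0.3384, -0.0066]
tool_rot: [-0.001, 0.549, 0.836, 0.0]
contact_force: [-0.0, 0.5, 1.4]
gripper_width: 0.0854
```

Run:
```python
from h import *
go([.4375,-.3385,-.008],-1.162+np.pi/2)
```

```text
t 13.38 tcp [ 0.437  -0.3384 -0.0066] w 0.0854 F [-0.   0.5  1.4] q7 0.59
yaw jaw 23.43
shift mm [-0.3  0.5  1.4]
turn [-0.0006 -0.0009  0.0002]
```

Call:
carry_out --moves '[1, 0, 0, 0, 0, 0, 0, 1, 0, 0, 0, 0, 0, 0, 1, 0, 0, 0, 0, 0, 0, 1, 0, 0, 0, 0, 0, 0, 1, 0, 0, 0, 0, 0, 0]'

```text
time: 14.0
tool_pos: [0.4373, -0.3391, -0.0054]
tool_rot: [0.0, 0.549, 0.836, -0.0]
contact_force: [-1.8, -0.3, 6.3]
gripper_width: 0.0548
```

Run:
```python
from h import *
go([.4375,-.3385,-.008])
```

```text
t 14.0 tcp [ 0.4373 -0.3391 -0.0054] w 0.0548 F [-1.8 -0.3  6.3] q7 0.59
yaw jaw 23.42
shift mm [0.4 0.4 2.6]
```

Gripped (54.8 mm). Lift.

Call:
carry_out --moves '[1, 0, 0, -5, 0, 0, 0, 1, 0, 0, -20, 0, 0, 0, 1, 0, 0, -50, 0, 0, 0, 1, 0, 0, -90, 0, 0, 0, 1, 0, 0, -130, 0, 0, 0, 1, 0, 0, -130, 0, 0, 0, 1, 0, 0, -130, 0, 0, 0]'

```text
time: 14.88
tool_pos: [0.4365, -0.3384, 0.1237]
tool_rot: [-0.001, 0.549, 0.836, -0.0]
contact_force: [0.4, -0.2, -2.5]
gripper_width: 0.0549
```

Run:
```python
from h import *
go([.4985,-.025,.12],-1.162+np.pi/2)
```

```text
t 14.88 tcp [ 0.4365 -0.3384  0.1237] w 0.0549 F [ 0.4 -0.2 -2.5] q7 0.69
yaw jaw 23.42
shift mm [263.  181.4   3.8]
turn [-0.0008 -0.0008  0.    ]
```

Call:
carry_out --moves '[1, 263, 181.5, 0, 0, 0, 0, 1, 263, 181.5, 0, 0, 0, 0, 1, 263, 181.5, 0, 0, 0, 0, 1, 263, 181.5, 0, 0, 0, 0, 1, 263, 181.5, 0, 0, 0, 0, 1, 263, 181.5, 0, 0, 0, 0, 1, 263, 181.5, 0, 0, 0, 0, 1, 263, 181.5, 0, 0, 0, 0]'

```text
time: 15.88
tool_pos: [0.4983, -0.0273, 0.1232]
tool_rot: [-0.001, 0.55, 0.835, -0.001]
contact_force: [-0.1, 0.3, -2.2]
gripper_width: 0.055
```

Run:
```python
from h import *
go([.4985,-.025,.12],-1.162+np.pi/2)
a=ctrl.grab_frame("side");cv2.imwrite("pics/l1.png",cv2.resize(a[110:260,250:400],None,fx=4,fy=4,interpolation=cv2.INTER_CUBIC))
s=ctrl.read_state()["tool_pos"];print(s)
# tin centre in air = lift 0.130 above .035
c=np.array([s[0],s[1],s[2]+.0065+.035]);c[2]=.035+(s[2]+.0054)
print("tin c",c,"proj bottom",proj("side",c-[0,0,.035]),"centre",proj("side",c),"x+28",proj("side",c+[.028,0,0]),proj("side",c-[.028,0,0]))
print(blobs("side",a,(20,100,60),(35,255,255),(250,110,400,260),20))
```

```text
t 15.88 tcp [ 0.4983 -0.0273  0.1232] w 0.055 F [-0.1  0.3 -2.2] q7 0.08
yaw jaw 23.28
shift mm [2.  1.1 3.2]
turn [-0.0024  0.0001 -0.0025]
[ 0.49852759 -0.02732616  0.12341659]
tin c [ 0.49852759 -0.02732616  0.16381659] proj bottom [326.36689878 191.3108712 ] centre [327.15159852 178.66267885] x+28 [315.53053865 177.89817069] [338.86070364 179.43297919]
[(array([389.9, 130.3]), array([382, 127,  18,   6,  79], dtype=int32)), (array([328.5, 176. ]), array([319, 171,  21,  10, 158], dtype=int32)), (array([326.3, 191.6]), array([316, 187,  22,   9, 128], dtype=int32))]
```

View pics/l1.png

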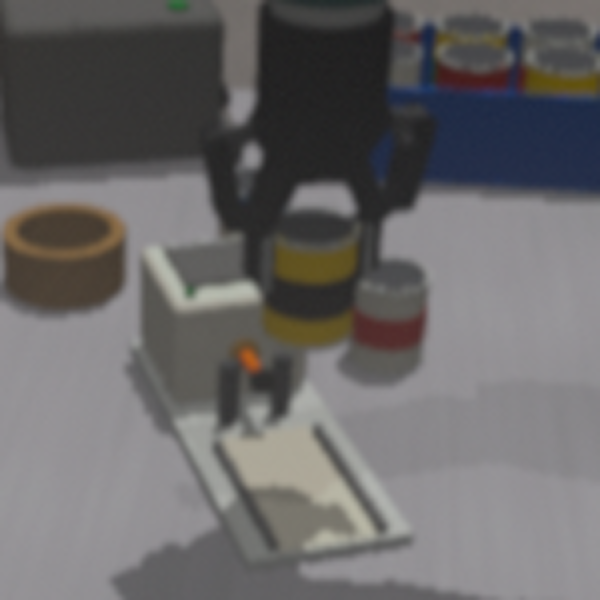

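The tin is held upright above the lane (axis near px 328, the black band level). It sits about 2 mm to −x of the reported TCP. Lower it.

Call:
carry_out --moves '[1, 1.3, 2.7, 0, 0, 0, 0, 1, 1.3, 2.7, 40, 0, 0, 0, 1, 1.3, 2.7, 75, 0, 0, 0, 1, 1.3, 2.7, 90, 0, 0, 0, 1, 1.3, 2.7, 100, 0, 0, 0, 1, 1.3, 2.7, 105, 0, 0, 0, 1, 1.3, 2.7, 105, 0, 0, 0]'

```text
time: 16.8
tool_pos: [0.5017, -0.0229, 0.0194]
tool_rot: [0.0, 0.549, 0.836, 0.0]
contact_force: [-0.3, 0.9, -2.3]
gripper_width: 0.0546
```

Run:
```python
from h import *
go([.5003,-.025,.005],-1.162+np.pi/2)
```

```text
t 16.8 tcp [ 0.5017 -0.0229  0.0194] w 0.0546 F [-0.3  0.9 -2.3] q7 -0.02
yaw jaw 23.43
shift mm [-1.3 -2.2 14.4]
turn [0.0008 0.0004 0.0001]
```

Call:
carry_out --moves '[1, -1.3, -2.2, 0, 0, 0, 0, 1, -1.3, -2.2, 3, 0, 0, 0, 1, -1.3, -2.2, 6, 0, 0, 0, 1, -1.3, -2.2, 6, 0, 0, 0, 1, -1.3, -2.2, 6, 0, 0, 0]'

```text
time: 17.42
tool_pos: [0.4998, -0.0249, 0.013]
tool_rot: [-0.0, 0.549, 0.836, 0.0]
contact_force: [-0.8, 0.3, -1.8]
gripper_width: 0.0551
```

Run:
```python
from h import *
go([.5003,-.025,.005],-1.162+np.pi/2)
a=ctrl.grab_frame("side");o=cv2.resize(a[150:270,270:390],None,fx=5,fy=5,interpolation=cv2.INTER_CUBIC)
h=np.array([.5223,-.0801]);y=-1.162;ex=np.array([np.cos(y),np.sin(y)]);ey=np.array([-ex[1],ex[0]])
s=ctrl.read_state()["tool_pos"]; 
for t in np.linspace(0,2*np.pi,60):
    for c,z,col in((h-.06*ex,.016,(0,0,255)),(h-.06*ex,.086,(0,255,0))):
        u=proj("side",[*(c+.028*np.array([np.cos(t),np.sin(t)])),z]);cv2.circle(o,tuple(((u-[270,150]+.5)*5).astype(int)),1,col,-1)
cv2.imwrite("pics/l2.png",o)
```

```text
t 17.43 tcp [ 0.4998 -0.0249  0.013 ] w 0.0551 F [-0.8  0.3 -1.8] q7 -0.02
yaw jaw 23.44
shift mm [-0.3  0.4  8. ]
turn [ 0.     -0.      0.0003]
```

View pics/l2.png

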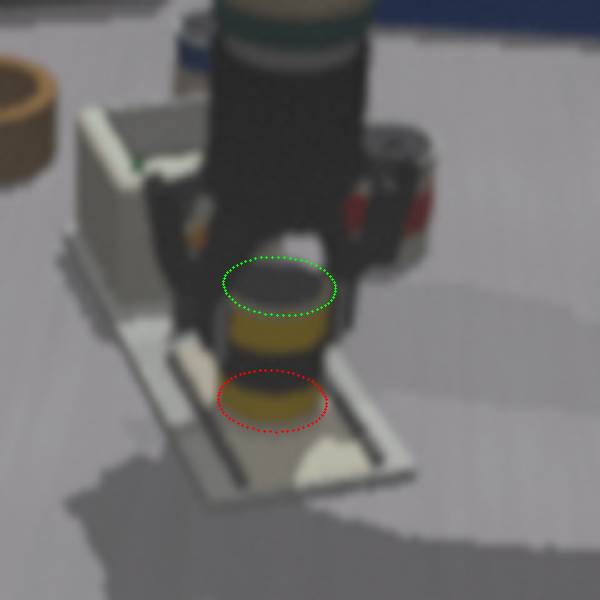

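The tin is centred laterally between the rails (222–325 px against the predicted 218–327), upright, and just above the bed. Set it down gently.

Call:
carry_out --moves '[1, 0, 0, 3, 0, 0, 0, 1, 0, 0, 5, 0, 0, 0, 1, 0, 0, 6, 0, 0, 0, 1, 0, 0, 6, 0, 0, 0]'

```text
time: 17.98
tool_pos: [0.4997, -0.025, 0.0069]
tool_rot: [-0.0, 0.549, 0.836, -0.0]
contact_force: [0.2, -0.6, -3.4]
gripper_width: 0.0551
```

Call:
carry_out --moves '[1, 0, 0, 1, 0, 0, 0, 1, 0, 0, 1.5, 0, 0, 0, 1, 0, 0, 1.5, 0, 0, 0]'

```text
time: 18.35
tool_pos: [0.4998, -0.025, 0.0055]
tool_rot: [-0.0, 0.549, 0.836, -0.0]
contact_force: [0.8, 0.5, -2.5]
gripper_width: 0.0547
```

Call:
carry_out --moves '[1, 0, 0, 1, 0, 0, 0, 1, 0, 0, 1.5, 0, 0, 0, 1, 0, 0, 1.5, 0, 0, 0]'

```text
time: 18.73
tool_pos: [0.4999, -0.025, 0.0046]
tool_rot: [0.0, 0.549, 0.836, 0.0]
contact_force: [-1.0, -0.0, 4.9]
gripper_width: 0.0549
```

Touchdown at 0.0046. Ease up a touch and slide along the lane (tool −x).

Call:
carry_out --moves '[1, 0, 0, -0.4, 0, 0, 0, 1, -8, 0, -0.4, 0, 0, 0, 1, -18, 0, -0.4, 0, 0, 0, 1, -28, 0, -0.4, 0, 0, 0, 1, -34, 0, -0.4, 0, 0, 0, 1, -36, 0, -0.4, 0, 0, 0, 1, -36, 0, -0.4, 0, 0, 0]'

```text
time: 19.6
tool_pos: [0.5146, -0.059, 0.0046]
tool_rot: [0.0, 0.549, 0.836, 0.0]
contact_force: [-0.1, 0.8, 4.5]
gripper_width: 0.0548
```

```bash
cat >> h.py <<'E'
def st():
    s=ctrl.read_state();h=np.array([.5223,-.0801]);y=-1.162;ex=np.array([np.cos(y),np.sin(y)]);ey=np.array([-ex[1],ex[0]])
    p=s["tool_pos"]-[.002,0,0];d=p[:2]-h;F=s["contact_force"]
    print("t",round(s["time"],2),"lane x,y mm",(1e3*d@ex).round(1),(1e3*d@ey).round(1),"z",(1e3*p[2]).round(1),"Flane",(F[:2]@ex).round(1),"Flat",(F[:2]@ey).round(1),"Fz",F[2].round(1),"w",round(s["gripper_width"],4),s["tool_rot"].round(4))
E
python3 -c "
from h import *
st()"
```

```text
t 19.6 lane x,y mm -23.2 -0.5 z 4.6 Flane -0.7 Flat 0.3 Fz 4.5 w 0.0548 [4.000e-04 5.493e-01 8.356e-01 1.000e-04]
```

Call:
carry_out --moves '[1, -2, 0, 0, 0, 0, 0, 1, -4, 0, 0, 0, 0, 0, 1, -6, 0, 0, 0, 0, 0, 1, -8, 0, 0, 0, 0, 0, 1, -10, 0, 0, 0, 0, 0, 1, -10, 0, 0, 0, 0, 0]'

```text
time: 20.35
tool_pos: [0.5178, -0.0662, 0.0046]
tool_rot: [-0.001, 0.548, 0.836, 0.0]
contact_force: [-1.7, 4.6, 6.9]
gripper_width: 0.055
```

```bash
python3 -c "
from h import *
st()"
```

```text
t 20.35 lane x,y mm -15.3 -0.4 z 4.6 Flane -4.9 Flat 0.3 Fz 6.9 w 0.055 [-5.000e-04  5.485e-01  8.362e-01  4.000e-04]
```

Call:
carry_out --moves '[1, -2, 0, -0.3, 0, 0, 0, 1, -4, 0, -0.3, 0, 0, 0, 1, -6, 0, -0.3, 0, 0, 0, 1, -8, 0, -0.3, 0, 0, 0, 1, -8, 0, -0.3, 0, 0, 0]'

```text
time: 20.98
tool_pos: [0.5208, -0.073, 0.0046]
tool_rot: [-0.001, 0.548, 0.836, 0.001]
contact_force: [-2.4, 6.6, 5.0]
gripper_width: 0.0545
```

```bash
python3 -c "
from h import *
st()"
```

```text
t 20.98 lane x,y mm -7.9 -0.4 z 4.6 Flane -7.0 Flat 0.4 Fz 5.0 w 0.0545 [-9.000e-04  5.483e-01  8.363e-01  6.000e-04]
```

Call:
carry_out --moves '[1, -1.5, 0, 0, 0, 0, 0, 1, -3, 0, 0, 0, 0, 0, 1, -4.5, 0, 0, 0, 0, 0, 1, -5, 0, 0, 0, 0, 0, 1, -5, 0, 0, 0, 0, 0]'

```text
time: 21.6
tool_pos: [0.5223, -0.0767, 0.0046]
tool_rot: [-0.001, 0.548, 0.836, 0.001]
contact_force: [-2.6, 8.4, 6.5]
gripper_width: 0.055
```

```bash
python3 -c "
from h import *
st()"
```

```text
t 21.6 lane x,y mm -3.9 -0.4 z 4.6 Flane -8.7 Flat 0.9 Fz 6.5 w 0.055 [-1.400e-03  5.480e-01  8.365e-01  7.000e-04]
```

Call:
carry_out --moves '[1, -1, 0, 0, 0, 0, 0, 1, -2, 0, 0, 0, 0, 0, 1, -2, 0, 0, 0, 0, 0, 1, -2, 0, 0, 0, 0, 0]'

```text
time: 22.1
tool_pos: [0.523, -0.0782, 0.0046]
tool_rot: [-0.002, 0.548, 0.837, 0.001]
contact_force: [-4.1, 8.7, 7.0]
gripper_width: 0.0546
```

```bash
python3 -c "
from h import *
st()"
```

```text
t 22.1 lane x,y mm -2.2 -0.5 z 4.6 Flane -9.6 Flat -0.3 Fz 7.0 w 0.0546 [-1.500e-03  5.479e-01  8.365e-01  8.000e-04]
```

Call:
carry_out --moves '[1, -1, 0, 0, 0, 0, 0, 1, -2, 0, 0, 0, 0, 0, 1, -2, 0, 0, 0, 0, 0, 1, -2, 0, 0, 0, 0, 0]'

```text
time: 22.6
tool_pos: [0.5234, -0.0793, 0.0046]
tool_rot: [-0.002, 0.548, 0.837, 0.001]
contact_force: [-5.4, 8.6, 7.9]
gripper_width: 0.0547
```

```bash
python3 -c "
from h import *
st()"
```

```text
t 22.6 lane x,y mm -1.1 -0.5 z 4.6 Flane -10.0 Flat -1.6 Fz 7.9 w 0.0547 [-0.002   0.5477  0.8367  0.0009]
```

Call:
carry_out --moves '[1, -1, 0, 0, 0, 0, 0, 1, -2, 0, 0, 0, 0, 0, 1, -2, 0, 0, 0, 0, 0, 1, -2, 0, 0, 0, 0, 0]'

```text
time: 23.1
tool_pos: [0.5233, -0.0794, 0.0047]
tool_rot: [-0.003, 0.547, 0.837, 0.001]
contact_force: [-7.0, 13.9, 9.8]
gripper_width: 0.055
```

```bash
python3 -c "
from h import *
st()"
```

```text
t 23.1 lane x,y mm -1.1 -0.6 z 4.7 Flane -15.5 Flat -0.9 Fz 9.8 w 0.055 [-0.003   0.5471  0.8371  0.0012]
```

Call:
carry_out --moves '[1, -1, 0, 0, 0, 0, 0, 1, -2, 0, 0, 0, 0, 0, 1, -2, 0, 0, 0, 0, 0, 1, -2, 0, 0, 0, 0, 0]'

```text
time: 23.6
tool_pos: [0.5233, -0.0794, 0.0047]
tool_rot: [-0.004, 0.546, 0.838, 0.002]
contact_force: [-9.7, 17.4, 12.8]
gripper_width: 0.0545
```

```bash
python3 -c "
from h import *
st()"
```

```text
t 23.6 lane x,y mm -1.1 -0.6 z 4.7 Flane -19.9 Flat -2.0 Fz 12.8 w 0.0545 [-0.004   0.5464  0.8375  0.0016]
```

Motion stopped dead while the lane force rose from 10 to 20 N: a hard stop at estimated lane x ≈ −1 mm. The lateral force is small, so both blocks are bearing. One last look.

Run:
```python
from h import *
a=ctrl.grab_frame("side");b=ctrl.grab_frame("top");st()
o=cv2.resize(a[130:250,270:390],None,fx=5,fy=5,interpolation=cv2.INTER_CUBIC)
o2=cv2.resize(b[190:310,250:290],None,fx=5,fy=5,interpolation=cv2.INTER_CUBIC)
cv2.imwrite("pics/f.png",np.hstack([o,o2]))
```

```text
t 23.7 lane x,y mm -1.1 -0.6 z 4.7 Flane -19.4 Flat -0.7 Fz 12.3 w 0.0547 [-0.004   0.5464  0.8375  0.0016]
```

View pics/f.png

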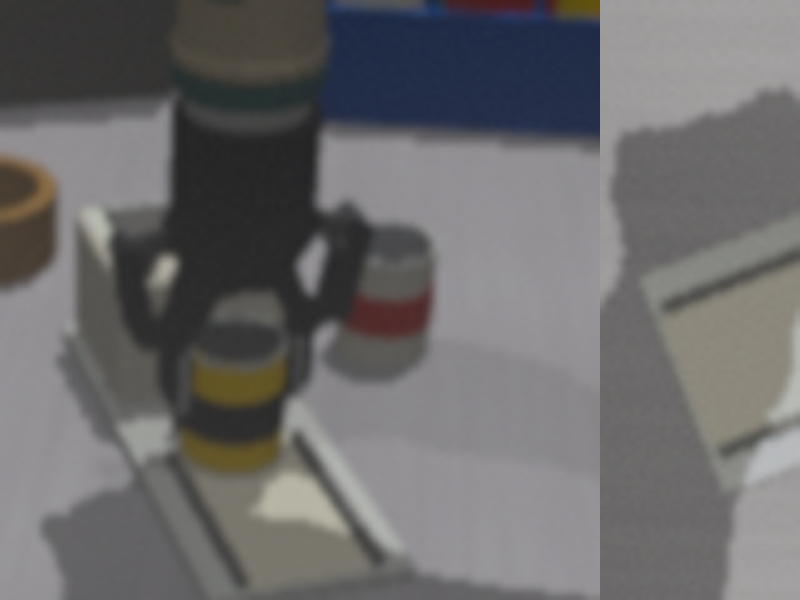

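The picture shows the tin upright at the inner end of the lane against the blocks, held by both fingers, with the neighbouring red-band tin undisturbed. Handing in.

```bash
python3 -c "
from h import *
st(); print(ctrl.hand_in())"
```

```text
t 23.7 lane x,y mm -1.1 -0.6 z 4.7 Flane -19.4 Flat -0.7 Fz 12.3 w 0.0547 [-0.004   0.5464  0.8375  0.0016]
the job is handed in; nothing more can be done
None
```

I pressed the green, yellow and blue keys in that order. I then stood the yellow tin with the black band in the lane and slid it home, and handed in at about 24 s with the fingers still pressing it there.

- **Keys:** each one bottomed at the same height, with 10 to 13 N against the 5 N needed. All were back up in the image after the last press, and red was never touched.
- **Tin seating:** the tin slid against rising spring force, then stopped dead while the lane force rose from 10 to 19–20 N. It stopped at about −1 mm by my estimate of home, within measuring error. The side force was only about 1–2 N, which suggests both stop blocks bear on it. The grip was 54.7 mm wide.
- **Other goods:** the last pictures showed nothing disturbed, but I did not measure every other item again.

**Disagreements and gaps:**
- The reported TCP sat about 31 mm below the real fingertips, plus about 2–3 mm sideways. I found this from the pictures and by touch and allowed for it throughout.
- The arm hid the print head and blocks at the end, so the seating is judged from force and position, not seen directly.
- At the end the tool was tilted about 0.5° and still pressed down with about 12 N.

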